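# Tuck the saffron tin's flap

## Task

Close the red saffron tin with the fingertips: fold its springy white flap over and down, and while it is pressed flat push it along by its brass ridge until its edge is tucked fully home under the brass lip, so that it stays shut when you let go. Push gently; do not lift, tip or shove the tin away, and leave everything else standing where it is.

Things in the scene. Friction and masses are not known exactly. Their poses are not given: they have to be found in the camera images.
- tin: Red steel saffron tin, 120 mm (its x) by 124 mm (its y), walls 45 mm high, 1.0 to 1.6 kg, loose on the worktop. Origin: centre of its underside; z up. A brass retaining lip crosses its +x end; the white flap is hinged near its -x end. Cheeks 4 mm thick (top 57 mm above the worktop) stand at the hinge's ends, y = +-59 mm, x = -60 to -16 mm. Glass tubes lie inside.
- lip (a point): Middle of the free edge of the brass lip's flat underside: tin x = 46 mm, 52 mm above the worktop. The lip (3 mm thick) reaches 10 mm on towards +x to an upright wall at x = 56 mm. Before it a small flare, from x = 41 mm, rises to about 58 mm: the flap's edge must be below it before it goes under.
- hinge (a point): Middle of the flap's hinge axis (parallel to the tin's y), 47.5 mm above the worktop; at tin x = -48 mm plus the value of joint slide.
- flap (a joint): Angle of the flap, rad: 0 = flat over the tin, edge towards the lip (firm stop), 1.57 = upright, 2.1 = open stop, leaning away from the lip. A weak spring opens it (0.05 N m at most; let go when flat it rises to about 0.5 to 0.9 rad, so it must be kept pressed until under the lip). Pushing it over takes under 2 N.
- slide (a joint): How far the hinge pin, with the flap, has run in its slots towards the lip, m: 0 = right back, 0.019 = stop, fully home. Stiff: about 2.5 N moves it; it stays where left. With the flap flat its edge lies at tin x = 35 mm plus this: in front of the lip's flare below 0.006, entering under the lip's flat part at 0.011.
- ridge (a point): Top middle of the brass thumb ridge on the flap's outer face (the face that is uppermost when folded): 56 mm from the hinge axis, 6 mm thick along the flap, 70 mm wide, standing 7 mm off the face. It may be pushed from the hinge side, where 50 mm of flat flap lies free for the fingertips.
- flap_edge (a point): Middle of the flap's free edge, in its mid-plane. The white steel flap is 3 mm thick and 100 mm wide, and reaches 83 mm from the hinge axis, which lies in its mid-plane; flat, its top is 49 mm above the worktop.
- pot: white glazed saffron pot, 76 mm wide, with blue knobbed lid, 88 mm tall; origin: centre of its underside. Bystander, loose.
- cup: steel measuring cup, 68 mm wide, 55 tall, with a flat handle reaching 82 mm along its +x; origin: centre of its underside. Bystander, loose.
- squeezer: chrome lemon squeezer dish, 112 mm wide, 55 tall; origin: centre of its underside. Bystander, loose.
- trivet: slatted bamboo trivet, 160 x 146 x 16 mm; origin: centre of its underside. Bystander, loose.
- mill: dark wooden pepper mill, 54 mm wide, 148 tall; origin: centre of its underside. Bystander, loose.
- jar: amber glass jar with steel lid, 64 mm wide, 85 tall; origin: centre of its underside. Bystander, loose.

How it is judged:
By the outcome, as a careful person would: the job done as asked, in the order asked, and still so for the second after the job is handed in, with the robot touching nothing.
It also fails if it takes over 35 s, if anything falls off the work surface, if the arm or the gripper's body presses on something with over 40 N, if the wrist force passes 120 N, or if a joint passes its speed limit or range.

## Robot

A 7-joint arm with a two-finger parallel gripper is mounted at the origin on the work surface. World frame = base frame: x ahead of the robot, y to its left, z up, the work surface at z = 0. Lengths are in m, angles in rad, forces in N, time in s.
With the tool pointing down it reaches from about 0.4 to 0.875 m from the base axis. Payload 4.4 kg.
Tool frame: the origin (TCP) lies on the centre line of the jaws, within the pads' length; the fingertips stand 17 mm ahead of it and the grasp point (between the pads) lies 2 mm behind it; z points along the fingers, y is the direction in which the jaws open and shut (so a half turn about z gives the same grasp; the last joint's range is limited). The gripper opens to 85 mm and grips with 20 to 120 N. Pads are 22 mm wide; open, the fingers measure 114 mm over their backs; the gripper's body (76 mm by 85 mm) begins 54 mm behind the grasp point. The pads swing forward as they close: fully open they stand 13 mm farther back than shut.
Start: joints at [1.066, 0.628, 0.038, 1.517, -0.027, 0.996, -0.02], TCP at [0.276, -0.588, 0.248] pointing down, gripper open.
Joint ranges: [-3.06, 3.06], [-0.37, 2.12], [-1.25, 1.32], [0.18, 2.47], [-1.1, 4.24], [0.23, 1.98], [-2.94, 2.94]. Speed limits (rad/s): [2.57, 2.57, 3.14, 3.14, 3.14, 3.14, 3.14].

## Interface

Orientations are given as a unit quaternion [w, x, y, z].
In Python, from cell import r, vision gives the robot as it stands.
- The arm moves only by the tool jog_arm, never from a script. Its argument "deltas" is a list of rows, each a list of 5 numbers: the finger opening in m, from 0 to 0.0854, then the shift along the tool's x, y, z in m, then the turn about the tool's z in rad. A call has 1 to 5 rows; each row shifts and turns the pose as measured when the row begins, along the tool's axes as they then stand; what a row does not reach is not made up. A row lasts 1/12 s, in which the tool goes at most 41.7 mm and 7.16 degrees, less where a joint would pass 70% of its speed; a pose out of reach is approached as far as the arm can. A call with a gripper value outside its range is refused whole. The fingers move at their own pace and stop on an object; "squeeze" is the grip in N (left out, the last holds). Time passes only in rows, so rows that do not move let the fingers close. It gives the time, the measured TCP pose, the force and the opening at its end, in the units of the state.
- r.observe(): the state, without advancing time (a new reading comes with each control period).
- vision.capture(name): name is "side" or "top"; returns a dict with "image" (384x512x3 uint8, red, green, blue), "intrinsics" (3x3 intrinsics, pixels), "distortion" ([k1, k2, p1, p2, k3] as OpenCV has them; the pictures are not rectified), "R" (3x3) and "t" (3): a world point X has camera coordinates R X + t. Camera axes: x right, y down, z forward; pixel columns grow to the right and rows downward; lengths in m; the calibration is good to about 2 mm. A picture is of the moment at which its call begins. There is no depth.
- r.sign_off(): hands the job in, once; it reports no verdict.
The state is a dict: "t": time; "q": joint angles; "qd": joint speeds; "effort": joint torques, N m; "eef_pos": TCP position; "ee_rot": TCP orientation; "contact_force": force on the tool from outside, world axes, zero at the start; "ft_torque": the same for the moment, N m; "gripper_width": finger opening in m.
Only numpy, scipy, OpenCV 4.12 (cv2) and the standard library are available. Lean on these libraries where they do the work, as an engineer would, in place of code of your own. Each camera call takes 0.05 s, during which the arm holds its last target.

## Working session

There is one attempt and no reset: what is moved stays moved. The work goes in short steps, Python scripts to look and compute and a tool call to move; the robot and the scene stay as the last step left them, time stands still between calls to the robot, and variables do not carry over. Pictures are saved under pics/ and viewed, and the job is handed in when it is done.

Besides the shell and the picture viewer there is one more tool, called by a JSON object that holds its "method" and its "body", one argument or row to a line. jog_arm: Moves the arm, as the interface text tells. Its arguments: {"type":"object","properties":{"deltas":{"type":"array","items":{"type":"array","items":{"type":"number"}}},"squeeze":{"type":"number"}},"required":["deltas"]}

```bash
ls; mkdir -p pics
python3 - <<'E'
from cell import r, vision
import cv2,numpy as np,pickle
s=r.observe()
print(s['t'],s['eef_pos'],s['ee_rot'],s['contact_force'],s['gripper_width'])
d={}
for n in ['side','top']:
    c=vision.capture(n); d[n]=c
    cv2.imwrite(f'pics/{n}0.png',cv2.cvtColor(c['image'],cv2.COLOR_RGB2BGR))
    print(n,c['intrinsics'],c['distortion'],-c['R'].T@c['t'],c['R'])
pickle.dump(d,open('c0.pkl','wb'))
E
```

```text
pics
0.0 [ 0.27588274 -0.58786492  0.24739141] [-9.48871618e-04  9.76037766e-01  2.17599006e-01 -2.26696792e-04] [ 0.24081446 -0.09698135 -0.17186199] 0.08533200042493672
side [[427.84819502   0.         248.52096661]
 [  0.         427.84819502 192.30463284]
 [  0.           0.           1.        ]] [-0.02002392  0.          0.          0.          0.        ] [0.18299025 1.11389159 1.04958404] [[-0.93179958 -0.3627183  -0.01360052]
 [-0.22101729  0.59670435 -0.77142419]
 [ 0.28792516 -0.71580678 -0.63617588]]
top [[367.09629095   0.         249.98709766]
 [  0.         367.09629095 197.19741669]
 [  0.           0.           1.        ]] [-0.11038907  0.          0.          0.          0.        ] [0.42410478 0.0164298  1.16568258] [[-0.0082166  -0.9995141   0.03006758]
 [-0.98114314  0.00225161 -0.19326941]
 [ 0.1931078  -0.03108862 -0.9806849 ]]
```

View pics/side0.png

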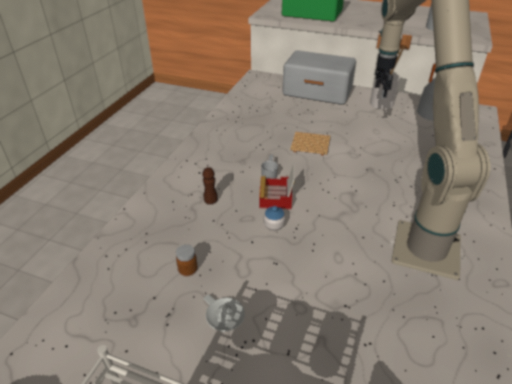

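View pics/top0.png

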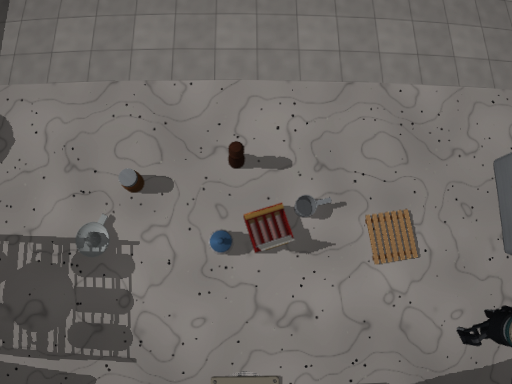

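The top picture shows the tin at about (268,228), its brass lip on the far side (upper edge, about (265,211)) and its flap open towards the robot. The pot is at (221,241) and the cup at (305,206). I'll zoom in.

Run:
```python
import cv2
a=cv2.imread('pics/top0.png')[185:270,195:345]; b=cv2.imread('pics/side0.png')[145:240,230:320]
cv2.imwrite('pics/topz.png',cv2.resize(a,None,fx=5,fy=5,interpolation=cv2.INTER_CUBIC))
cv2.imwrite('pics/sidez.png',cv2.resize(b,None,fx=6,fy=6,interpolation=cv2.INTER_CUBIC))
```

```text
(no output)
```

View pics/topz.png

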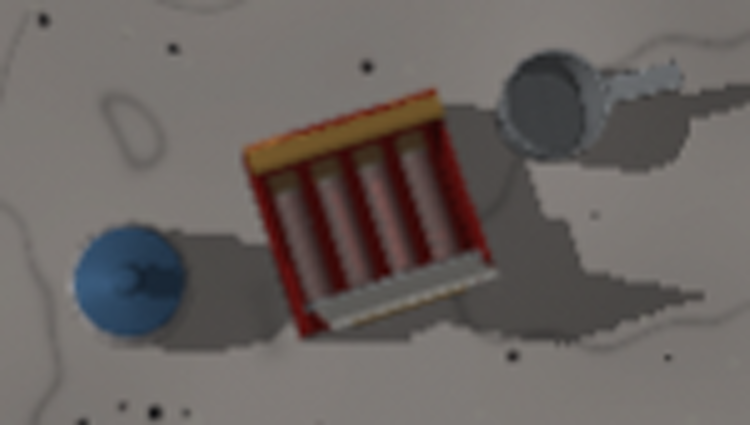

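View pics/sidez.png

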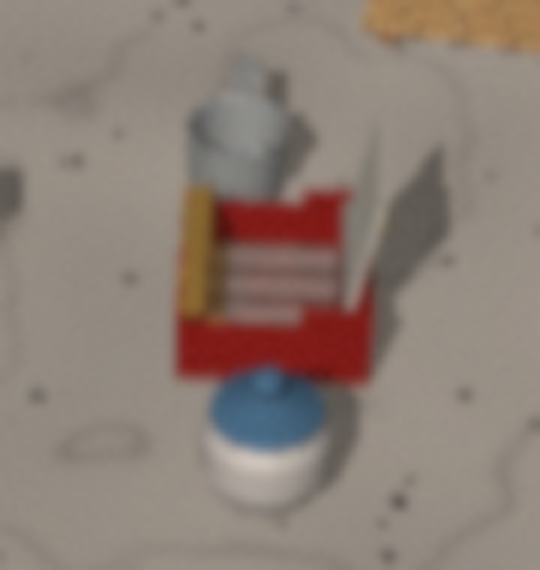

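```bash
cat > h.py <<'E'
import cv2,numpy as np
def ray(c,uv):
    p=cv2.undistortPoints(np.array([[uv]],float),c['intrinsics'],c['distortion'])[0,0]
    d=c['R'].T@np.array([p[0],p[1],1]); o=-c['R'].T@c['t']; return o,d/np.linalg.norm(d)
def plane(c,uv,z):
    o,d=ray(c,uv); return o+d*(z-o[2])/d[2]
def two(c1,u1,c2,u2):
    o1,d1=ray(c1,u1);o2,d2=ray(c2,u2)
    A=np.stack([d1,-d2],1); s=np.linalg.lstsq(A,o2-o1,rcond=None)[0]
    a=o1+s[0]*d1;b=o2+s[1]*d2
    return (a+b)/2,np.linalg.norm(a-b)
def proj(c,X):
    return cv2.projectPoints(np.array([X],float),cv2.Rodrigues(c['R'])[0],c['t'],c['intrinsics'],np.array(c['distortion'],float))[0][0,0]
def masks(im):
    hsv=cv2.cvtColor(im,cv2.COLOR_RGB2HSV); h,s,v=[hsv[...,i].astype(int) for i in range(3)]
    red=((h<6)|(h>172))&(s>150)&(v>60)
    br=(h>12)&(h<28)&(s>110)&(v>80)
    return red,br
E
python3 - <<'E'
from h import *; import pickle
d=pickle.load(open('c0.pkl','rb'))
T,S=d['top'],d['side']
W={}
for n,c,box in [('top',T,(195,185,345,270)),('side',S,(230,145,320,240))]:
    red,br=masks(c['image']); m=np.zeros_like(red); m[box[1]:box[3],box[0]:box[2]]=1
    for k,mm in [('red',red&m),('br',br&m)]:
        ys,xs=np.nonzero(mm); print(n,k,len(xs),xs.mean(),ys.mean())
        rc=cv2.minAreaRect(np.stack([xs,ys],1).astype(np.float32)); print(rc, cv2.boxPoints(rc).round(1).tolist())
        W[n,k]=(xs.mean(),ys.mean())
print('brass two-view',two(T,W['top','br'],S,W['side','br']))
Z=lambda x,y:(195+(x-2)/5,185+(y-2)/5)
SZ=lambda x,y:(230+(x-2.5)/6,145+(y-2.5)/6)
for n,p in dict(lipOL=(246,152),lipOR=(436,92),lipIR=(443,117),lipIL=(253,175)).items(): print(n,plane(T,Z(*p),.055).round(4))
print('tin -x,-? corner',plane(T,Z(302,338),.057).round(4),plane(T,Z(302,338),.045).round(4))
print('flap top edge',[plane(T,Z(*p),.12).round(4) for p in [(333,330),(495,272)]])
print('two lip outer L', two(T,Z(246,152),S,SZ(181,318)),'R',two(T,Z(436,92),S,SZ(192,186)))
print('flap edge', two(T,Z(333,330),S,SZ(385,235)), two(T,Z(495,272),S,SZ(376,125)))
for n,p,q in [('pot',(130,282),(268,375)),]: print(n,plane(T,Z(*p),.075), two(T,Z(*p),S,SZ(*q)))
print('cup',plane(T,Z(553,105),.055),plane(T,Z(675,75),.05))
E
```

```text
top red 167 268.1137724550898 230.35329341317365
((267.56036376953125, 226.97415161132812), (35.846656799316406, 42.01805877685547), 66.80140686035156) [[241.1999969482422, 218.8000030517578], [279.79998779296875, 202.1999969482422], [293.8999938964844, 235.1999969482422], [255.3000030517578, 251.6999969482422]]
top br 178 262.67977528089887 211.48314606741573
((263.3810729980469, 211.11351013183594), (4.852417469024658, 39.922157287597656), 72.89727020263672) [[243.60000610351562, 214.6999969482422], [281.70001220703125, 202.89999389648438], [283.20001220703125, 207.60000610351562], [245.0, 219.3000030517578]]
side red 404 276.6262376237624 195.62128712871288
((275.5, 193.0), (30.0, 31.0), 90.0) [[260.0, 178.0], [291.0, 178.0], [291.0, 208.0], [260.0, 208.0]]
side br 295 288.6847457627119 164.0542372881356
((285.2159118652344, 165.339599609375), (22.632266998291016, 77.97171020507812), 50.300926208496094) [[248.0, 181.5], [308.0, 131.6999969482422], [322.3999938964844, 149.10000610351562], [262.3999938964844, 198.89999389648438]]
brass two-view (array([ 0.54016061, -0.05463896,  0.1
[... 195 characters left out ...]
-0.0324  0.057 ] [ 0.4748 -0.0329  0.045 ]
flap top edge [array([ 0.4757, -0.0472,  0.12  ]), array([ 0.5079, -0.1405,  0.12  ])]
two lip outer L (array([5.87968947e-01, 3.58317443e-04, 4.75505820e-02]), np.float64(0.0011048683914253517)) R (array([ 0.62369562, -0.1170797 ,  0.05447887]), np.float64(0.0014763362041414758))
flap edge (array([ 0.4766885 , -0.04803198,  0.1059592 ]), np.float64(0.0005142922449484605)) (array([ 0.50960588, -0.14103997,  0.11445912]), np.float64(0.002587840667694468))
pot [0.50694742 0.06995329 0.075     ] (array([0.50785391, 0.06990065, 0.08349094]), np.float64(0.003175626011734698))
cup [ 0.61592652 -0.18943942  0.055     ] [ 0.63555246 -0.2683638   0.05      ]
```

Two-view ray casting puts the tin's centre at about (0.549, -0.075) with a yaw of about 17°. The flap leans back at about 1.7–1.8 rad, on the robot's side. Next I'll close the fingers, align the yaw and approach from behind the flap.

```bash
cat >> h.py <<'E'
from scipy.spatial.transform import Rotation as Ro
O=np.array([.5494,-.075]); YAW=np.radians(17.)
def st(s):
    w,x,y,z=s['ee_rot']; return np.array(s['eef_pos']),Ro.from_quat([x,y,z,w]).as_matrix()
def show(s):
    p,R=st(s); c,n=np.cos(YAW),np.sin(YAW); M=np.array([[c,n],[-n,c]])
    f=np.array(s['contact_force'])
    print('t',round(s['t'],2),'yaw',np.degrees(np.arctan2(R[1,0],R[0,0])).round(2),'tilt',R[2].round(3),'tin xy TCP',(M@(p[:2]-O)).round(4),'tip z',round(p[2]-.017,4),'F tin',(M@f[:2]).round(2),f[2].round(2),'g',round(s['gripper_width'],4))
def go(s,tx,ty,tipz):
    p,R=st(s); c,n=np.cos(YAW),np.sin(YAW)
    w=np.array([*(O+np.array([[c,-n],[n,c]])@[tx,ty]),tipz+.017])
    print('tool delta',(R.T@(w-p)).round(4),'world tgt',w.round(3))
E
python3 - <<'E'
from h import *; from cell import r
s=r.observe(); show(s); go(s,-.12,0,.2)
E
```

```text
t 0.1 yaw 25.14 tilt [-0.    -0.002 -1.   ] tin xy TCP [-0.4115 -0.4106] tip z 0.2305 F tin [ 0.69 -0.33] 0.07 g 0.0854
tool delta [ 0.3467 -0.3651  0.0311] world tgt [ 0.435 -0.11   0.217]
```

{"method": "jog_arm", "body": {
  "deltas": [
    [0,0,0,0,0.12],
    [0,0,0,0,0.02],
    [0,0,-0.02,0,0],
    [0,0,-0.03,0,0],
    [0,0,-0.035,0,0]
  ],
  "squeeze": 20
}}

```text
t: 0.52
eef_pos: [0.2512, -0.5096, 0.2443]
ee_rot: [0.001, 0.989, 0.148, -0.001]
contact_force: [0.1, -0.1, 0.2]
gripper_width: 0.0257
```

Run:
```python
from h import *; from cell import r
s=r.observe(); show(s); go(s,-.12,0,.2)
```

```text
t 0.52 yaw 17.02 tilt [-0.002  0.001 -1.   ] tin xy TCP [-0.4122 -0.3284] tip z 0.2273 F tin [ 0.07 -0.08] 0.16 g 0.0257
tool delta [ 0.2924 -0.3283  0.0265] world tgt [ 0.435 -0.11   0.217]
```

{"method": "jog_arm", "body": {
  "deltas": [
    [0,0.026,-0.029,0.002,0],
    [0,0.026,-0.029,0.002,0],
    [0,0.026,-0.029,0.002,0],
    [0,0.026,-0.029,0.002,0],
    [0,0.026,-0.029,0.002,0]
  ]
}}

```text
t: 0.93
eef_pos: [0.326, -0.3279, 0.2329]
ee_rot: [0.001, 0.989, 0.146, -0.004]
contact_force: [0.9, 0.1, -1.2]
gripper_width: -0.0001
```

{"method": "jog_arm", "body": {
  "deltas": [
    [0,0.026,-0.029,0.002,0],
    [0,0.026,-0.029,0.002,0],
    [0,0.026,-0.029,0.002,0],
    [0,0.026,-0.029,0.002,0],
    [0,0,0,0,0]
  ]
}}

```text
t: 1.35
eef_pos: [0.3961, -0.1716, 0.2237]
ee_rot: [-0.001, 0.988, 0.157, -0.002]
contact_force: [-0.4, 0.3, 0.6]
gripper_width: -0.0
```

Run:
```python
from h import *; from cell import r
s=r.observe(); show(s); go(s,-.12,0,.085)
```

```text
t 1.35 yaw 18.02 tilt [-0.005 -0.002 -1.   ] tin xy TCP [-0.1748 -0.0476] tip z 0.2067 F tin [-0.3   0.45] 0.61 g -0.0
tool delta [ 0.0562 -0.0463  0.1215] world tgt [ 0.435 -0.11   0.102]
```

{"method": "jog_arm", "body": {
  "deltas": [
    [0,0.022,-0.018,0.005,0.018],
    [0,0.022,-0.018,0.01,0],
    [0,0.012,-0.01,0.03,0],
    [0,0,0,0.03,0],
    [0,0,0,0.03,0]
  ]
}}

```text
t: 1.77
eef_pos: [0.4447, -0.106, 0.1208]
ee_rot: [0.002, 0.988, 0.157, 0.006]
contact_force: [-0.1, -0.4, -0.6]
gripper_width: -0.0001
```

{"method": "jog_arm", "body": {
  "deltas": [
    [0,0,0,0.015,0],
    [0,0,0,0,0]
  ]
}}

```text
t: 1.93
eef_pos: [0.4426, -0.1043, 0.1007]
ee_rot: [0.0, 0.987, 0.16, 0.003]
contact_force: [-0.3, -0.9, -0.0]
gripper_width: 0.0001
```

Run:
```python
from h import *; from cell import r,vision
s=r.observe(); show(s); go(s,-.09,0,.085)
import pickle
d={}
ims=[]
for n,(x,y) in [('top',(265,225)),('side',(285,180))]:
    c=vision.capture(n); d[n]=c
    ims.append(cv2.resize(c['image'][y-55:y+55,x-50:x+50,::-1],(400,440),interpolation=cv2.INTER_CUBIC))
cv2.imwrite('pics/b1.png',np.hstack(ims))
```

```text
t 1.93 yaw 18.44 tilt [ 0.005  0.002 -1.   ] tin xy TCP [-0.1107  0.0032] tip z 0.0837 F tin [-0.6  -0.78] -0.03 g 0.0001
tool delta [ 0.0206  0.0037 -0.0012] world tgt [ 0.463 -0.101  0.102]
```

View pics/b1.png

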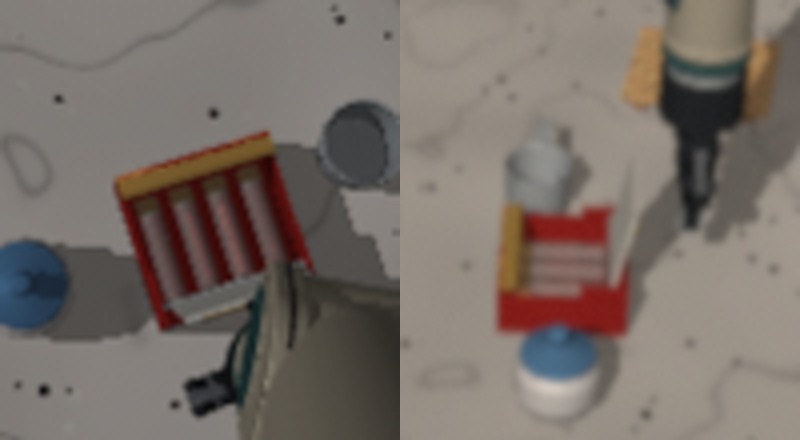

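{"method": "jog_arm", "body": {
  "deltas": [
    [0,0.012,0,0,0.025],
    [0,0.012,0.003,0,0],
    [0,0.01,0,0,0],
    [0,0.008,0,0,0],
    [0,0.008,0,0,0]
  ]
}}

```text
t: 2.45
eef_pos: [0.4941, -0.0953, 0.1092]
ee_rot: [0.002, 0.989, 0.146, 0.006]
contact_force: [0.2, -0.9, 0.1]
gripper_width: 0.0003
```

```bash
cat > look.py <<'E'
import sys
from h import *; from cell import r,vision
s=r.observe(); show(s)
if len(sys.argv)>1:
    c=vision.capture('side'); x,y=283,180
    cv2.imwrite(sys.argv[1],cv2.resize(c['image'][y-40:y+35,x-40:x+50,::-1],None,fx=7,fy=7,interpolation=cv2.INTER_CUBIC))
E
python3 look.py pics/b2.png
```

```text
t 2.45 yaw 16.75 tilt [ 0.012  0.006 -1.   ] tin xy TCP [-0.0588 -0.0032] tip z 0.0922 F tin [-0.11 -0.88] 0.12 g 0.0003
```

View pics/b2.png

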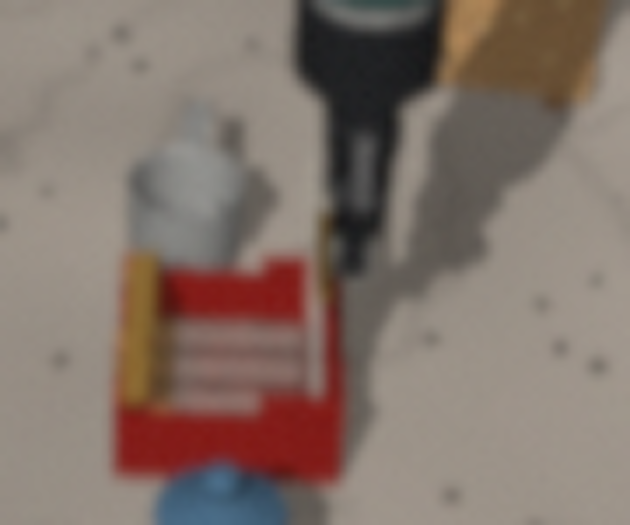

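{"method": "jog_arm", "body": {
  "deltas": [
    [0,0.004,-0.003,0.006,0],
    [0,0.006,0,0.004,0],
    [0,0.006,0,0.003,0]
  ]
}}

```text
t: 2.75
eef_pos: [0.5117, -0.087, 0.097]
ee_rot: [0.003, 0.989, 0.146, 0.008]
contact_force: [-0.1, -0.5, 0.4]
gripper_width: -0.0
```

```bash
python3 look.py pics/b3.png
```

```text
t 2.75 yaw 16.81 tilt [ 0.015  0.007 -1.   ] tin xy TCP [-0.0395 -0.0004] tip z 0.08 F tin [-0.23 -0.49] 0.38 g -0.0
```

View pics/b3.png

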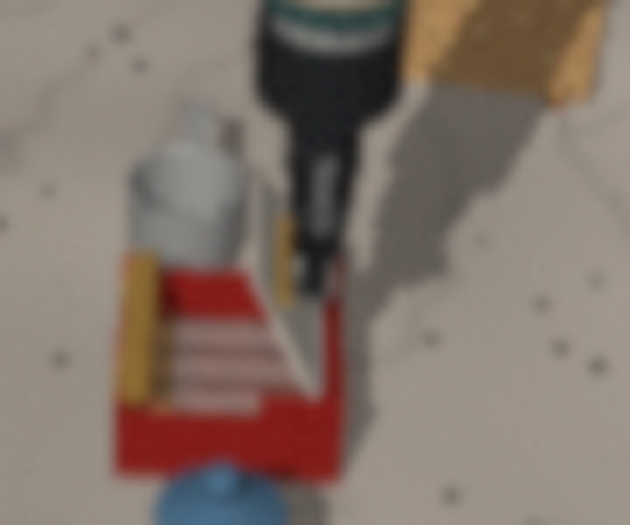

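{"method": "jog_arm", "body": {
  "deltas": [
    [0,0.006,0,0.003,0],
    [0,0.006,0,0.006,0],
    [0,0.003,0,0.008,0]
  ]
}}

```text
t: 3.05
eef_pos: [0.5292, -0.0815, 0.079]
ee_rot: [0.002, 0.989, 0.147, 0.009]
contact_force: [0.3, -0.3, 1.5]
gripper_width: -0.0001
```

```bash
python3 look.py pics/b4.png
```

```text
t 3.05 yaw 16.87 tilt [ 0.017  0.008 -1.   ] tin xy TCP [-0.0213 -0.0003] tip z 0.062 F tin [ 0.2  -0.42] 1.46 g -0.0001
```

View pics/b4.png

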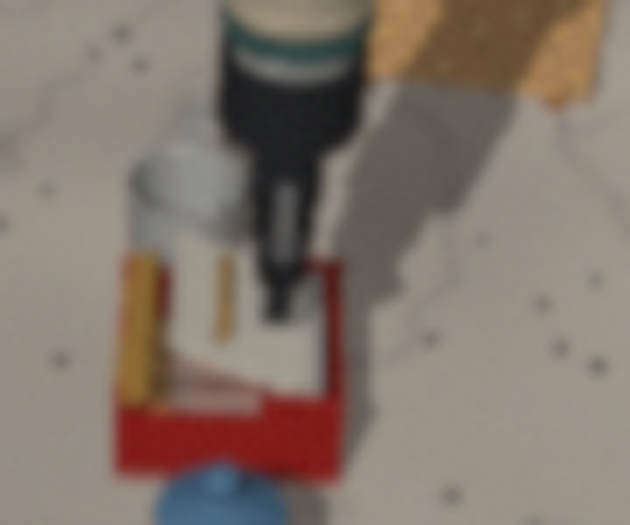

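{"method": "jog_arm", "body": {
  "deltas": [
    [0,0,0,0.005,0],
    [0,0,0,0.004,0],
    [0,0,0,0.003,0]
  ]
}}

```text
t: 3.35
eef_pos: [0.5308, -0.0809, 0.0648]
ee_rot: [0.002, 0.989, 0.147, 0.01]
contact_force: [-5.3, 3.0, 44.6]
gripper_width: 0.0003
```

```bash
python3 look.py pics/b5.png
```

```text
t 3.35 yaw 16.92 tilt [ 0.018  0.007 -1.   ] tin xy TCP [-0.0195 -0.0002] tip z 0.0478 F tin [-4.21  4.4 ] 44.59 g 0.0003
```

View pics/b5.png

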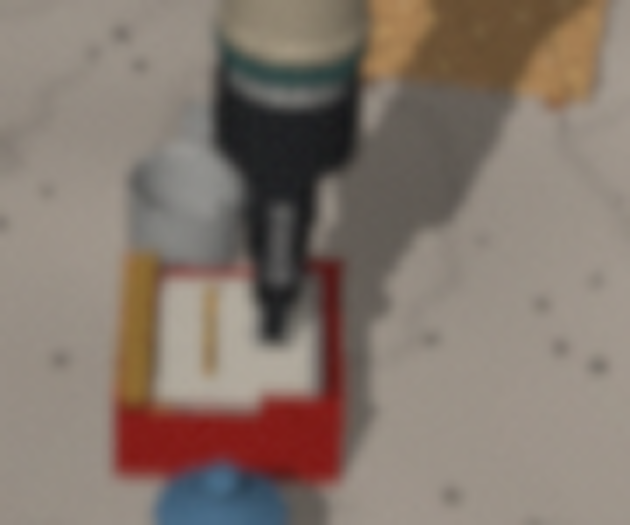

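The flap is flat: its white edge at about (155,340) lies just before the lip. The press is too hard, so I'll ease it off.

{"method": "jog_arm", "body": {
  "deltas": [
    [0,0,0,0,0]
  ]
}}

```text
t: 3.48
eef_pos: [0.5313, -0.0805, 0.0662]
ee_rot: [0.002, 0.989, 0.147, 0.01]
contact_force: [0.4, 0.0, 1.9]
gripper_width: -0.0001
```

```bash
python3 look.py
```

```text
t 3.48 yaw 16.92 tilt [ 0.02   0.007 -1.   ] tin xy TCP [-0.019 -0.   ] tip z 0.0492 F tin [ 0.4 -0.1] 1.86 g -0.0001
```

{"method": "jog_arm", "body": {
  "deltas": [
    [0,0.003,0,0.0005,0]
  ]
}}

```text
t: 3.57
eef_pos: [0.5327, -0.0802, 0.066]
ee_rot: [0.002, 0.989, 0.147, 0.009]
contact_force: [-3.4, -0.6, 7.0]
gripper_width: 0.0003
```

{"method": "jog_arm", "body": {
  "deltas": [
    [0,0.003,0,0.0004,0]
  ]
}}

```text
t: 3.65
eef_pos: [0.5346, -0.0796, 0.0659]
ee_rot: [0.002, 0.989, 0.146, 0.008]
contact_force: [-2.5, -0.0, 9.7]
gripper_width: 0.0002
```

{"method": "jog_arm", "body": {
  "deltas": [
    [0,0.003,0,0.0004,0]
  ]
}}

```text
t: 3.73
eef_pos: [0.5364, -0.0791, 0.0658]
ee_rot: [0.002, 0.989, 0.146, 0.007]
contact_force: [-2.4, 1.5, 10.6]
gripper_width: 0.0003
```

```bash
python3 look.py pics/b6.png
```

```text
t 3.73 yaw 16.8 tilt [ 0.014  0.006 -1.   ] tin xy TCP [-0.0136 -0.0001] tip z 0.0488 F tin [-1.89  2.14] 10.61 g 0.0003
```

View pics/b6.png

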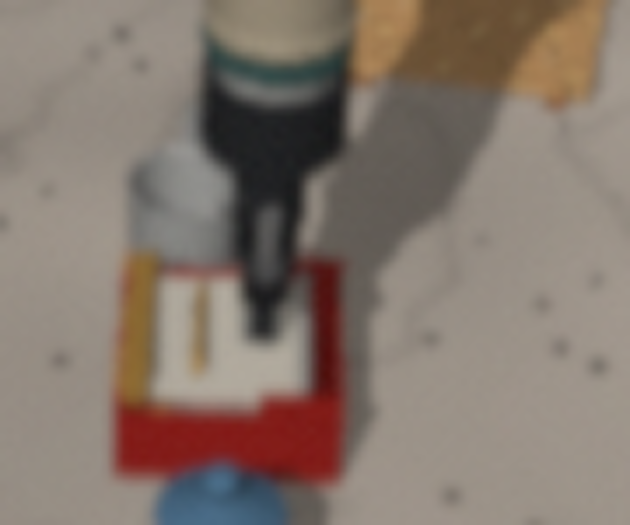

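{"method": "jog_arm", "body": {
  "deltas": [
    [0,0.001,0,-0.0001,0]
  ]
}}

```text
t: 3.87
eef_pos: [0.5372, -0.0788, 0.0661]
ee_rot: [0.002, 0.989, 0.146, 0.007]
contact_force: [-2.7, -0.1, 2.9]
gripper_width: -0.0001
```

{"method": "jog_arm", "body": {
  "deltas": [
    [0,0.003,0,0,0]
  ]
}}

```text
t: 3.95
eef_pos: [0.5385, -0.0784, 0.066]
ee_rot: [0.002, 0.989, 0.146, 0.005]
contact_force: [-2.5, -1.0, 4.8]
gripper_width: 0.0001
```

{"method": "jog_arm", "body": {
  "deltas": [
    [0,0.003,0,0.0001,0]
  ]
}}

```text
t: 4.03
eef_pos: [0.5404, -0.0779, 0.0659]
ee_rot: [0.002, 0.989, 0.145, 0.004]
contact_force: [-2.8, -0.4, 8.2]
gripper_width: 0.0003
```

```bash
python3 look.py pics/b7.png
```

```text
t 4.03 yaw 16.72 tilt [ 0.008  0.005 -1.   ] tin xy TCP [-0.0094 -0.0002] tip z 0.0489 F tin [-2.78  0.46] 8.22 g 0.0003
```

View pics/b7.png

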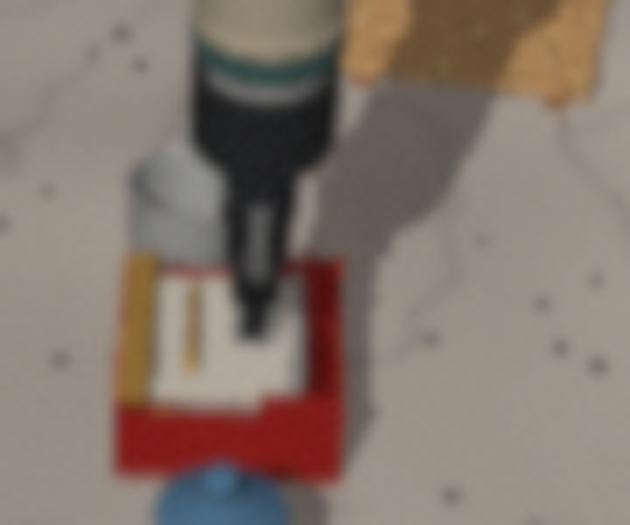

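{"method": "jog_arm", "body": {
  "deltas": [
    [0,0.001,0,-0.0006,0]
  ]
}}

```text
t: 4.17
eef_pos: [0.5414, -0.0776, 0.0663]
ee_rot: [0.002, 0.989, 0.145, 0.004]
contact_force: [-0.3, 0.3, 0.5]
gripper_width: 0.0002
```

{"method": "jog_arm", "body": {
  "deltas": [
    [0,0.004,0,-0.0003,0]
  ]
}}

```text
t: 4.25
eef_pos: [0.5445, -0.0768, 0.0663]
ee_rot: [0.002, 0.989, 0.145, 0.003]
contact_force: [-1.8, -0.4, 0.8]
gripper_width: -0.0004
```

```bash
python3 look.py pics/b8.png
```

```text
t 4.25 yaw 16.68 tilt [ 0.005  0.004 -1.   ] tin xy TCP [-0.0052 -0.0002] tip z 0.0493 F tin [-1.83  0.1 ] 0.77 g -0.0004
```

View pics/b8.png

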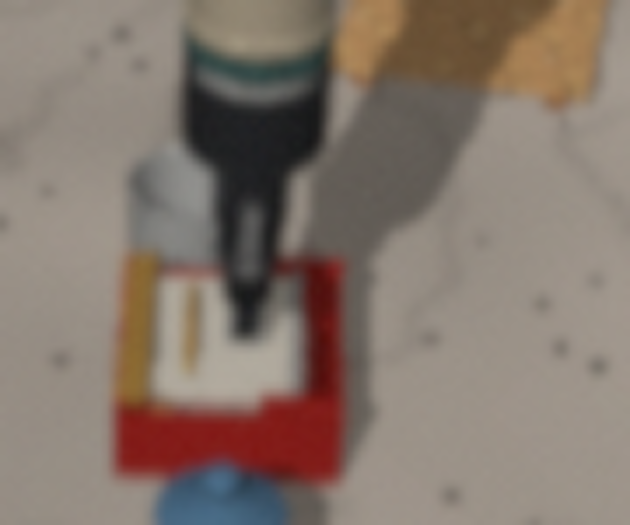

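{"method": "jog_arm", "body": {
  "deltas": [
    [0,0.004,0,-0.0002,0]
  ]
}}

```text
t: 4.38
eef_pos: [0.5494, -0.0753, 0.0663]
ee_rot: [0.002, 0.989, 0.145, 0.003]
contact_force: [-1.3, -0.7, 1.7]
gripper_width: -0.0
```

{"method": "jog_arm", "body": {
  "deltas": [
    [0,0.004,0,-0.0002,0]
  ]
}}

```text
t: 4.47
eef_pos: [0.5535, -0.074, 0.0663]
ee_rot: [0.002, 0.989, 0.145, 0.003]
contact_force: [-0.0, -0.5, 1.5]
gripper_width: -0.0
```

```bash
python3 look.py pics/b9.png
```

```text
t 4.47 yaw 16.69 tilt [ 0.006  0.004 -1.   ] tin xy TCP [ 0.0042 -0.0003] tip z 0.0493 F tin [-0.15 -0.44] 1.53 g -0.0
```

View pics/b9.png

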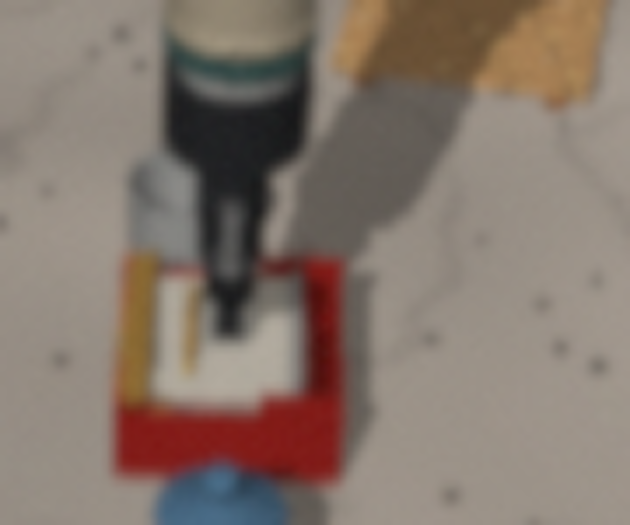

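{"method": "jog_arm", "body": {
  "deltas": [
    [0,0.004,0,-0.0001,0]
  ]
}}

```text
t: 4.6
eef_pos: [0.5582, -0.0726, 0.0663]
ee_rot: [0.002, 0.989, 0.145, 0.003]
contact_force: [-1.7, -0.3, 0.0]
gripper_width: -0.0001
```

{"method": "jog_arm", "body": {
  "deltas": [
    [0,0.003,0,0,0]
  ]
}}

```text
t: 4.68
eef_pos: [0.5611, -0.0717, 0.0661]
ee_rot: [0.002, 0.989, 0.145, 0.003]
contact_force: [-2.2, -1.0, 1.8]
gripper_width: -0.0002
```

{"method": "jog_arm", "body": {
  "deltas": [
    [0,0.003,0,0.0001,0]
  ]
}}

```text
t: 4.77
eef_pos: [0.5635, -0.071, 0.0659]
ee_rot: [0.002, 0.989, 0.145, 0.002]
contact_force: [-3.0, -1.1, 3.7]
gripper_width: 0.0001
```

```bash
python3 look.py pics/b10.png
```

```text
t 4.77 yaw 16.7 tilt [ 0.004  0.004 -1.   ] tin xy TCP [ 0.0147 -0.0003] tip z 0.0489 F tin [-3.16 -0.14] 3.73 g 0.0001
```

View pics/b10.png

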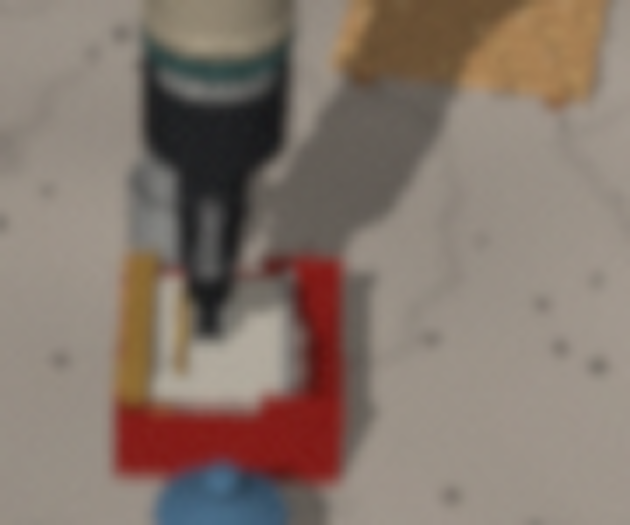

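{"method": "jog_arm", "body": {
  "deltas": [
    [0,0.003,0,0,0]
  ]
}}

```text
t: 4.9
eef_pos: [0.5644, -0.0706, 0.0656]
ee_rot: [0.001, 0.989, 0.145, -0.0]
contact_force: [-10.3, -3.9, 6.1]
gripper_width: -0.0004
```

{"method": "jog_arm", "body": {
  "deltas": [
    [0,0.003,0,0,0]
  ]
}}

```text
t: 4.98
eef_pos: [0.5645, -0.0708, 0.0654]
ee_rot: [0.001, 0.989, 0.145, -0.003]
contact_force: [-6.8, -2.3, 7.9]
gripper_width: -0.0001
```

```bash
python3 look.py pics/b11.png
```

```text
t 4.98 yaw 16.65 tilt [-0.007  0.002 -1.   ] tin xy TCP [ 0.0157 -0.0003] tip z 0.0484 F tin [-7.16 -0.23] 7.89 g -0.0001
```

View pics/b11.png

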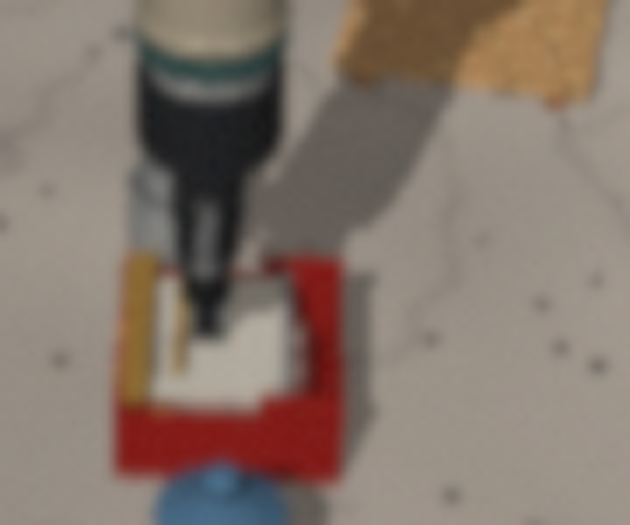

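Run:
```python
from h import *; import pickle
d=pickle.load(open('c0.pkl','rb'));c,n=np.cos(YAW),np.sin(YAW)
for s in (0,.006,.011,.015,.019):
    for y in (.035,):
        p=O+np.array([[c,-n],[n,c]])@[.008+s,y]; u=proj(d['side'],[*p,.056]); print(s,((u-[243,140])*7+3).round(1))
    p=O+np.array([[c,-n],[n,c]])@[-.048+s,.05]; u=proj(d['side'],[*p,.049]); print('   hinge end +y',((u-[243,140])*7+3).round(1))
```

```text
0 [219.4 365.3]
   hinge end +y [326.4 398.1]
0.006 [207.9 364.9]
   hinge end +y [314.8 397.7]
0.011 [198.3 364.5]
   hinge end +y [305.2 397.3]
0.015 [190.7 364.3]
   hinge end +y [297.4 397. ]
0.019 [183. 364.]
   hinge end +y [289.7 396.7]
```

Run:
```python
from h import *; from cell import vision,r
import pickle
d=pickle.load(open('c0.pkl','rb'));c,n=np.cos(YAW),np.sin(YAW)
C=vision.capture('side'); pickle.dump(C,open('c1.pkl','wb'))
P=lambda x,y,z:proj(d['side'],[*(O+np.array([[c,-n],[n,c]])@[x,y]),z]).round(2)
for a in [(60,62,55),(41,55,58),(41,62,55),(-60,62,57),(-16,61,57),(60,62,0),(-60,62,0),(60,-62,55)]: print(a,P(*[q/1000 for q in a]))
im=C['image']; b=d['side']['image']
for y in (190,191,192,193,195): print(y,'now',[tuple(int(q) for q in im[y,x]) for x in range(258,276)])
x0,y0=255,172
def z(I):return cv2.resize(I[y0:y0+42,x0:x0+45,::-1],None,fx=12,fy=12,interpolation=cv2.INTER_NEAREST)
cv2.imwrite('pics/z1.png',z(im))
```

```text
(60, 62, 55) [259.29 196.19]
(41, 55, 58) [264.64 194.5 ]
(41, 62, 55) [264.55 196.38]
(-60, 62, 57) [292.66 197.01]
(-16, 61, 57) [280.39 196.37]
(60, 62, 0) [259.25 207.58]
(-60, 62, 0) [291.85 208.86]
(60, -62, 55) [261.07 175.42]
190 now [(148, 132, 119), (149, 119, 98), (148, 108, 69), (141, 105, 54), (139, 105, 51), (131, 101, 53), (122, 102, 74), (133, 124, 109), (156, 147, 132), (157, 143, 121), (142, 122, 93), (138, 124, 103), (156, 149, 136), (170, 163, 152), (170, 165, 153), (170, 164, 152), (171, 165, 153), (174, 168, 156)]
191 now [(148, 133, 120), (148, 121, 97), (146, 111, 68), (141, 107, 53), (138, 105, 51), (132, 102, 55), (122, 104, 75), (134, 125, 110), (157, 148, 133), (161, 145, 122), (147, 127, 96), (143, 129, 109), (161, 152, 139), (173, 166, 154), (176, 168, 157), (176, 168, 157), (176, 169, 157), (177, 170, 157)]
192 now [(149, 134, 120), (145, 120, 93), (144, 112, 68), (141, 108, 54), (138, 106, 52), (133, 104, 58), (124, 106, 79), (136, 127, 112), (159, 150, 134), (163, 148, 125), (154, 135, 105), (151, 137, 118), (164, 155, 143), (174, 166, 155), (176, 168, 157), (177, 169, 157), (177, 169, 158), (176, 170, 158)]
193 now [(150, 134, 119), (146, 120, 92), (142, 110, 64), (139, 107, 53), (138, 106, 52), (132, 104, 60), (128, 112, 87), (144, 136, 122), (163, 155, 140), (166, 154, 134), (162, 148, 125), (161, 152, 134), (169, 161, 149), (174, 167, 155), (176, 169, 157), (177, 169, 157), (177, 170, 157), (176, 169, 157)]
195 now [(149, 131, 118), (146, 112, 87), (141, 104, 60), (139, 105, 51), (137, 104, 52), (134, 106, 66), (139, 123, 102), (158, 149, 136), (171, 163, 150), (174, 166, 153), (173, 166, 153), (173, 166, 153), (175, 168, 156), (177, 169, 157), (176, 168, 155), (176, 167, 155), (176, 168, 156), (176, 169, 156)]
```

View pics/z1.png

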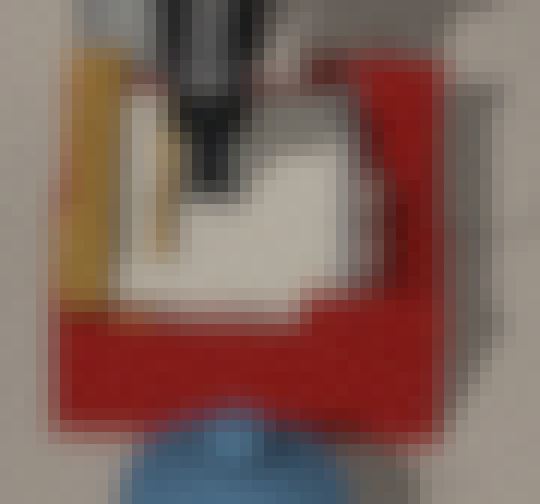

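The side view puts the ridge centre at column 268.1, against a prediction of about 268.3 for slide 0.019. The flap's hinge end matches too, and the push has stalled, so it appears to be fully home. I'll give it one more short, light nudge, then back away.

{"method": "jog_arm", "body": {
  "deltas": [
    [0,0.003,0,-0.0002,0],
    [0,0.003,0,-0.0002,0]
  ]
}}

```text
t: 5.25
eef_pos: [0.5646, -0.0707, 0.0656]
ee_rot: [0.001, 0.99, 0.144, -0.009]
contact_force: [-6.5, -2.0, 5.0]
gripper_width: 0.0001
```

{"method": "jog_arm", "body": {
  "deltas": [
    [0,-0.003,0,-0.0005,0],
    [0,-0.002,0,-0.006,0],
    [0,0,0,-0.02,0],
    [0,0,0,-0.03,0],
    [0,-0.02,0,-0.03,0]
  ]
}}

```text
t: 5.67
eef_pos: [0.544, -0.0745, 0.1505]
ee_rot: [-0.0, 0.989, 0.146, -0.009]
contact_force: [1.4, 0.5, 0.0]
gripper_width: 0.0001
```

{"method": "jog_arm", "body": {
  "deltas": [
    [0,-0.035,0,-0.01,0],
    [0,-0.035,0,0,0],
    [0,-0.035,0,0,0],
    [0,-0.03,0,0,0],
    [0,-0.02,0.02,0,0]
  ]
}}

```text
t: 6.08
eef_pos: [0.4057, -0.1353, 0.1707]
ee_rot: [0.002, 0.989, 0.151, 0.004]
contact_force: [-0.3, -0.3, 0.2]
gripper_width: 0.0001
```

Run:
```python
from h import *; from cell import vision,r
import pickle
show(r.observe())
d={}
ims=[]
for n,(x,y) in [('top',(265,225)),('side',(280,185))]:
    c=vision.capture(n); d[n]=c
    ims.append(cv2.resize(c['image'][y-30:y+30,x-30:x+30,::-1],(400,400),interpolation=cv2.INTER_CUBIC))
cv2.imwrite('pics/e.png',np.hstack(ims)); pickle.dump(d,open('c2.pkl','wb'))
```

```text
t 6.08 yaw 17.36 tilt [ 0.007  0.004 -1.   ] tin xy TCP [-0.1551 -0.0157] tip z 0.1537 F tin [-0.37 -0.24] 0.15 g 0.0001
```

View pics/e.png

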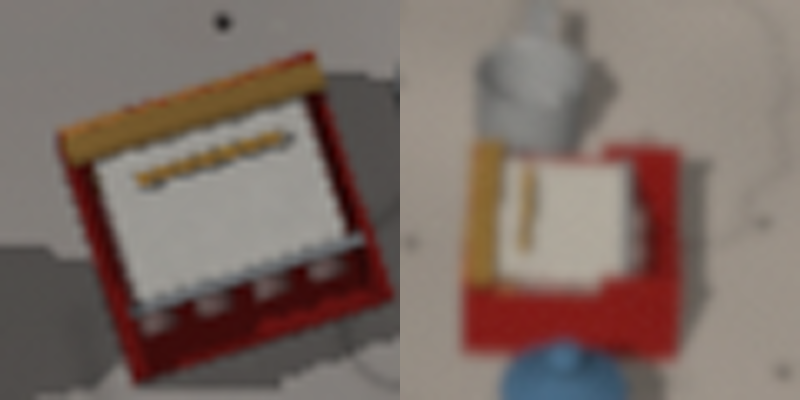

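The flap stays flat under the lip with the tool withdrawn. I'll measure the slide from both views, and check that the tin and the bystanders haven't moved.

Run:
```python
from h import *; import pickle
d=pickle.load(open('c2.pkl','rb'));d0=pickle.load(open('c0.pkl','rb'))
c,n=np.cos(YAW),np.sin(YAW);M=np.array([[c,n],[-n,c]])
Z=lambda x,y:(235+(x-3)/6.667,195+(y-3)/6.667)
T=lambda p,z:(M@(plane(d['top'],Z(*p),z)[:2]-O)*1000).round(1)
print('ridge ends',T((138,182),.056),T((293,136),.056),'lip inner',T((75,163),.055),T((325,88),.055),'lip outer',T((62,133),.055),T((313,55),.055),'hinge edge',T((135,310),.049),T((362,241),.049),'-x corner',T((138,381),.057),T((390,297),.057))
SZ=lambda x,y:(250+(x-400-3)/6.667,155+(y-3)/6.667)
p,e=two(d['top'],Z(215,159),d['side'],SZ(528,210)); print('ridge 2view',(M@(p[:2]-O)*1000).round(1),p[2].round(4),e.round(4))
for k in('top','side'):
    df=np.abs(d[k]['image'].astype(int)-d0[k]['image']).max(2)>40
    m,_,s,_=cv2.connectedComponentsWithStats(df.astype(np.uint8)); print(k,[list(q) for q in s[1:] if q[4]>12])
for k in('top','side'):
    cv2.imwrite(f'pics/end_{k}.png',d[k]['image'][...,::-1])
```

```text
ridge ends [27.9 34.2] [ 27.  -40.3] lip inner [44.9 59. ] [ 43.9 -61.7] lip outer [59.9 60.6] [ 60.3 -61.2] hinge edge [-26.9  52.7] [-28.  -56.5] -x corner [-58.2  61.6] [-56.5 -59.3]
ridge 2view [28.1 -3.3] 0.0512 0.0002
top [[np.int32(249), np.int32(210), np.int32(41), np.int32(31), np.int32(768)], [np.int32(256), np.int32(235), np.int32(38), np.int32(16), np.int32(235)], [np.int32(275), np.int32(240), np.int32(227), np.int32(144), np.int32(10615)], [np.int32(457), np.int32(263), np.int32(35), np.int32(17), np.int32(214)], [np.int32(503), np.int32(285), np.int32(9), np.int32(12), np.int32(78)], [np.int32(456), np.int32(300), np.int32(56), np.int32(47), np.int32(1361)], [np.int32(295), np.int32(303), np.int32(4), np.int32(5), np.int32(16)], [np.int32(296), np.int32(303), np.int32(9), np.int32(9), np.int32(40)], [np.int32(436), np.int32(342), np.int32(62), np.int32(34), np.int32(660)], [np.int32(494), np.int32(345), np.int32(18), np.int32(19), np.int32(211)], [np.int32(431), np.int32(355), np.int32(31), np.int32(15), np.int32(148)], [np.int32(476), np.int32(365), np.int32(36), np.i
[... 1669 characters left out ...]
32(53), np.int32(68), np.int32(992)], [np.int32(315), np.int32(105), np.int32(25), np.int32(59), np.int32(702)], [np.int32(425), np.int32(152), np.int32(19), np.int32(43), np.int32(343)], [np.int32(440), np.int32(163), np.int32(28), np.int32(29), np.int32(591)], [np.int32(473), np.int32(164), np.int32(6), np.int32(9), np.int32(21)], [np.int32(296), np.int32(171), np.int32(8), np.int32(21), np.int32(106)], [np.int32(287), np.int32(177), np.int32(7), np.int32(20), np.int32(95)], [np.int32(264), np.int32(178), np.int32(21), np.int32(19), np.int32(343)], [np.int32(469), np.int32(183), np.int32(9), np.int32(7), np.int32(33)], [np.int32(435), np.int32(188), np.int32(7), np.int32(9), np.int32(37)]]
```

View pics/end_top.png

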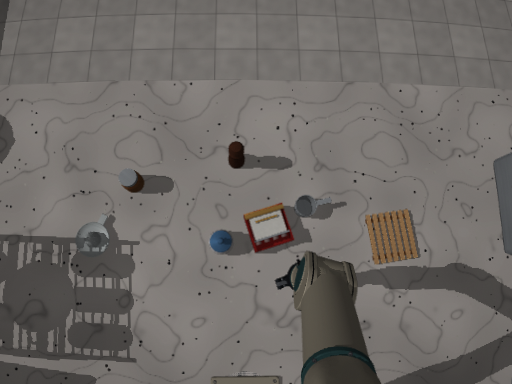

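```bash
python3 -c "
from cell import r
s=r.observe();print(s['qd'],s['contact_force']);print(r.sign_off())"
```

```text
[-0.0511758   0.0258662  -0.04536088 -0.06394024 -0.02518812 -0.00568388
 -0.04903094] [ 0.12096428 -0.2866366  -0.97192021]
the job is handed in; nothing more can be done
None
```

The tin is shut. With the closed fingertips I folded the flap over and pressed it flat, then pushed it by its brass ridge until it stopped under the lip. I backed the arm off and handed in at about 6.2 s.

**Last checks, tool clear of the tin:**
- **Slide:** the flap lies flat under the lip. From the top view the ridge is at tin x ≈ 27–28 mm (27 expected when fully home) and the hinge edge at about −27 mm, so the slide is about 19 mm.
- **Stop:** a last nudge of about 7 N moved it no further.
- **Tin and bystanders:** the tin's lip edge is still at x ≈ 60 mm, so the tin has not moved measurably. The start-to-end picture comparison showed no changes at the pot, cup, squeezer, mill or jar. The trivet looks unmoved in the top picture.

**What did not go cleanly:**
- **Press too hard:** the first press peaked at about 45 N down through the fingertips, and I eased it off at once.
- **Friction drag:** the first 8 mm or so of slide, about 3 mm of it during that press, came from fingertip friction on the flap. I then moved forward with a lighter press and used the ridge for the rest.
- **Ridge height:** the two-view height read 51 mm against 56 mm expected, which I put down to blurry hand-picked points at this image scale.

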